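# Fit a battery pack and lock the hatch of the shelf-light battery box

## Robot

A 6-joint arm with a two-finger parallel gripper is mounted at the origin on the work surface. World frame = base frame: x ahead of the robot, y to its left, z up, the work surface at z = 0. Lengths are in m, angles in rad, forces in N, time in s.
With the tool pointing down it reaches from about 0.25 to 0.775 m from the base axis. Payload 8.9 kg.
Tool frame: the origin (TCP) lies at the very end of the fingers, on their centre line; the grasp point (between the pads) lies behind it (tcp_to_grasp is the z of the grasp point in the tool frame, in m); z points along the fingers, y is the direction in which the jaws open and shut (so a half turn about z gives the same grasp; the last joint's range is limited). The gripper opens to 85 mm and grips with 20 to 120 N. Pads are 22 mm wide; open, the fingers measure 114 mm over their backs; the gripper's body (76 mm by 85 mm) begins 54 mm behind the grasp point. The pads swing forward as they close: fully open they stand 13 mm farther back than shut.
Start: joints at [-1.48, 0.291, -0.153, 1.127, 0, 1.431], TCP at [0.12, -0.511, 0.231] pointing down, gripper open.
Joint ranges: [-2.52, 2.52], [-0.91, 1.74], [-1.3, 1.37], [-1.96, 2.02], [-1.52, 1.47], [-3.14, 3.14]. Speed limits (rad/s): [2.22, 2.22, 2.79, 3.14, 3.14, 3.14].

## Interface

Orientations are given as a 3x3 rotation matrix whose columns are the frame's x, y, z axes.
In Python, from station import reach, move_linear, movej, let_go, gripper_close, hold, solve_ik, get_state, grab_frame, camera_params, Unreachable, sign_off, trace, place_of, tcp_to_grasp gives the robot as it stands. The module is installed in compiled form; this text tells all that it offers. Calls block until the motion is done:
- reach(position, orientation): joint-space move of the TCP to a pose.
- move_linear(position, orientation=None, rate=0.15, f_stop=None): straight line of the TCP; orientation=None keeps the orientation; rate is the mean speed in m/s. With f_stop (N) it stops when the force on the tool has changed by that much, and returns True; else False.
- movej(angles): joint-space move.
- let_go() and gripper_close(squeeze=None): open the fingers fully, or close them until they stop; squeeze is the grip in N (None keeps the last).
- hold(seconds).
- solve_ik(position, orientation): joint angles nearest the present ones, or None.
- get_state(): the state.
- grab_frame(name): name is "scene" or "top" or "wrist"; returns the picture (480x640x3 uint8, blue, green, red); there is no depth.
- camera_params(name): a dict with "fx", "fy", "cx", "cy" (pixels), "distortion" ([k1, k2, p1, p2, k3] as OpenCV has them; the pictures are not rectified), "R" (3x3) and "t" (3): a world point X has camera coordinates R X + t. Camera axes: x right, y down, z forward; pixel columns grow to the right and rows downward; lengths in m; the calibration is good to about 2 mm. A picture is of the moment at which its call begins: read the wrist's pose just before it. camera_params takes no time and is no camera call; for the wrist camera it gives the pose at the moment of the call.
A pose or a line that the arm cannot do raises Unreachable and nothing moves.
- sign_off(): hands the job in, once; it reports no verdict.
Trained networks look in the newest picture that a camera, given by its name, has taken for a name from the list of things; names that differ only in an ending like _2 or _b are one class to them, and where a whole thing is asked for, a point or a joint stands for the part that bears it (a point fixed in the world has none). Each returns a list of dicts, best first, with "conf" (0 to 1); they miss things now and then, are a little off and sometimes report something else, mostly with a low value. They report only what shows in the picture. A call takes as long as a camera call.
- trace(camera, target): "mask" (480x640 bool, what is visible of it) and "position" ([column, row] as shares, 0 to 1, of the picture: columns of its width, rows of its height, amid what is visible of it).
- place_of(camera, target): "position" ([column, row] as shares, 0 to 1, of the picture: columns of its width, rows of its height: a listed point, or the origin of a listed thing).
The state is a dict: "time": time; "q": joint angles; "joint_vel": joint speeds; "joint_torque": joint torques, N m; "tool_pos": TCP position; "ee_rot": TCP orientation; "ft_force": force on the tool from outside, world axes, zero at the start; "ft_torque": the same for the moment, N m; "grip_width": opening from 0.0 (shut) to 1.0 (fully open).
Only numpy, scipy, OpenCV 4.12 (cv2) and the standard library are available. Lean on these libraries where they do the work, as an engineer would, in place of code of your own. Each camera call takes 0.05 s, during which the arm holds its last target. There are 200 camera calls.

## Task

Put the loose battery pack into the empty bay of the battery box (the one with the brass-striped plate) and press it down until it is flush with the deck around it. Then swing the hatch fully shut with its wing knob still unlocked, and turn the wing knob clockwise to its stop so that the hidden tongue catches behind the front frame edge. Let go, and leave the pack that is already fitted and the other things on the table where they are.

Things in the scene. Friction and masses are not known exactly. Their poses are not given: they have to be found in the camera images.
- case: aluminium battery box fixed to the table, 120 (x) x 230 (y) x 55 mm to its rim; origin: centre of its underside; front faces -x, z up; turned up to 0.25 rad. Inside, a grey deck 3 mm below the rim has two bays, 30 mm deep, centred at x = -10, y = +65 and -65 mm; one holds a fitted pack, the other is empty. The open well between them, at the front, is for the tongue and is no bay
- bay_mouth (a point): centre of the mouth of the EMPTY bay, at deck height; axes as the case's. The bay is 66 (x) x 46 (y) mm, with a 2 mm chamfer, 30 mm deep. In it a brass-striped contact plate stands 16 mm below the deck and holds by friction: a pack set on it stands 14 mm proud; pressed down with about 7 N the plate gives way slowly and stays down, until the pack meets hard ledges exactly flush with the deck
- pack_center (a point): centre (half-way up) of the loose battery pack, a black block 60 (x) x 40 (y) x 30 (z) mm, about 150 g, lying flat on the table at the start; axes along its sides; a half turn makes no difference. Once its top is flush in the bay, its centre is 15 mm below bay_mouth
- old_pack_center (a point): centre of the identical pack already fitted flush in the other bay
- hatch (a joint): opening angle of the hatch in rad: 0 shut, about 1.6 to 1.85 at the start (standing open past upright, leaning away from the robot), stop at 2.0. The stiff hinge holds it where it is left while it is steeper than about 1 rad; moving it takes about 0.15 N m plus 0.15 N m per rad/s; below about 0.8 rad it sinks slowly shut by its own weight
- hatch_hinge (a point): middle of the hatch's hinge line, on the far (+x) rim of the case at 55 mm height; the hinge line runs along the case's y. The hatch is a 4 mm aluminium plate reaching 120 mm from the hinge and 230 mm wide; shut, it lies on the rim with its top at 59 mm. point axes turn with the hatch (shut: as the case's)
- hatch_edge (a point): middle of the hatch's free edge, on its outer face, 120 mm from the hinge
- knob (a joint): turn of the wing knob in rad: 0 unlocked (tongue along the front edge, towards the case's -y), grows clockwise as seen from outside (from above when shut) to its stop at 1.45, where wing and tongue point straight to the front (case -x) and the tongue lies behind the frame edge. Below 0.6 the tongue is clear of the frame. Starts at 0 to 0.3; friction 0.05 N m
- knob_grip (a point): on the knob's axis, at the middle of the black wing (26 mm above the hatch's underside, 22 mm above its outer face): the wing is a bar 46 mm long, 10 mm thick, 25 mm high, standing on a 26 mm round boss 7 mm high; its top is 32 mm above the hatch's outer face. The axis is 86 mm from the hinge line, in the middle of the hatch's width (case x = -26 mm, y = 0 when shut). The wing lies along the point's x axis, the way the tongue points
- tongue_tip (a point): tip of the steel cam tongue under the hatch, 28 mm from the knob's axis; hidden when shut
- frame_edge (a point): middle of the underside of the front frame edge of the case (51 mm up), a lip 14 mm deep that the tongue swings behind; axes as the case's
- mug: white mug, 76 mm wide, 85 mm high, origin at the middle of its foot; a bystander on the table, on the other side of the case from the loose pack
- books: two stacked books, 170 x 120 x 40 mm, origin at the middle of the underside; a bystander
- woodbox: plain closed wooden box, 90 x 140 x 55 mm, origin at the middle of the underside; a bystander beyond the case

How it is judged:
By the outcome, as a careful person would: the job done as asked, in the order asked, and still so for the second after the job is handed in, with the robot touching nothing.
It also fails if it takes over 72 s, if anything falls off the work surface, if the arm or the gripper's body presses on something with over 40 N, if the wrist force passes 120 N, or if a joint passes its speed limit or range.

## Working session

There is one attempt and no reset: what is moved stays moved. The work goes in short steps, each a Python script; the robot and the scene stay as the last script left them, time stands still between calls to the robot, and variables do not carry over. Pictures are saved under pics/ and viewed, about 8 in all and at most 12, crops included, and the job is handed in when it is done.

```bash
mkdir -p pics; ls; cat > h.py <<'E'
import numpy as np, cv2
from station import *
def cam(n):
    p=camera_params(n); K=np.array([[p['fx'],0,p['cx']],[0,p['fy'],p['cy']],[0,0,1.]])
    return K,np.array(p['distortion'],float),np.array(p['R']),np.array(p['t'])
def ray(c,uv):
    K,D,R,t=c; u=cv2.undistortPoints(np.array([[uv]],float),K,D)[0,0]
    d=R.T@np.array([u[0],u[1],1.]); return -R.T@t,d/np.linalg.norm(d)
def atz(c,uv,z):
    o,d=ray(c,uv); return o+d*(z-o[2])/d[2]
def tri(rays):
    A=np.zeros((3,3));b=np.zeros(3)
    for o,d in rays:
        P=np.eye(3)-np.outer(d,d);A+=P;b+=P@o
    X=np.linalg.solve(A,b); return X,[np.linalg.norm((np.eye(3)-np.outer(d,d))@(X-o)) for o,d in rays]
def proj(c,X):
    K,D,R,t=c; return cv2.projectPoints(np.array(X,float).reshape(-1,3),R,t,K,D)[0][:,0]
def px(r): return np.array(r['position'])*[640,480]
E
python3 - <<'E'
from h import *
C={}
for n in("scene","top"):
    im=grab_frame(n); cv2.imwrite(f'pics/{n}0.png',im); C[n]=cam(n)
    print(n,-C[n][2].T@C[n][3])
names="case bay_mouth pack_center old_pack_center hatch_hinge hatch_edge knob_grip tongue_tip frame_edge mug books woodbox".split()
for k in names:
    rs=[]
    for n in C:
        for r in place_of(n,k)[:2]:
            print(k,n,px(r).round(1),round(r['conf'],2))
        r=place_of(n,k)
        if r: rs.append(ray(C[n],px(r[0])))
    if len(rs)==2: X,e=tri(rs);print('   ',X.round(4),np.round(e,4))
print(tcp_to_grasp, get_state()['time'])
E
```

```text
pics
scene [ 1.04791661 -0.36848808  1.02211316]
top [0.52096305 0.0228724  1.21401459]
case scene [297.6 227.6] 0.81
case top [332.9 278.9] 0.65
    [0.5153 0.0123 0.0237] [0.0012 0.0012]
bay_mouth scene [267.  222.8] 0.55
bay_mouth top [362.6 297.5] 0.59
    [ 0.4771 -0.0496  0.0592] [0.0017 0.0017]
pack_center scene [186.4 296.1] 0.67
pack_center top [480.9 289.4] 0.6
    [ 0.4972 -0.3017  0.0172] [0.0018 0.0018]
old_pack_center scene [317.2 206.6] 0.61
old_pack_center top [299.2 280.2] 0.89
    [0.5108 0.0815 0.048 ] [0.0034 0.0034]
hatch_hinge scene [304.3 210. ] 0.57
hatch_edge scene [304.1 207.2] 0.65
hatch_edge scene [304.7 232.9] 0.23
hatch_edge top [341.3 248.1] 0.98
hatch_edge top [332.2 280.4] 0.22
    [ 0.5713 -0.004   0.186 ] [0.0042 0.0042]
knob_grip scene [316.5 224.4] 0.77
knob_grip scene [373.6 158.3] 0.49
knob_grip top [342.9 240.2] 0.79
    [ 5.945e-01 -5.000e-04  1.427e-01] [0.0051 0.0051]
tongue_tip scene [293.5 213.4] 0.6
tongue_tip top [353.1 257.8] 0.92
    [ 0.5557 -0.0248  0.164 ] [0.0017 0.0017]
frame_edge scene [287.3 204.4] 0.94
frame_edge top [325.5 306. ] 0.72
frame_edge top [185.2 309.8] 0.7
    [0.458  0.0267 0.0482] [0.0024 0.0024]
mug scene [371.5 153.3] 0.55
mug top [184.2 310.5] 0.81
    [0.4446 0.3307 0.014 ] [0.0022 0.0022]
books scene [431.2 204.5] 0.76
books scene [332.3 333.5] 0.39
books top [182.4 204.2] 0.65
    [0.6727 0.3386 0.0091] [0.0058 0.0058]
woodbox scene [332.  331.8] 0.97
woodbox top [380.8 160. ] 0.61
    [ 0.7749 -0.0921  0.0111] [0.0029 0.0029]
-0.0187 2.5
```

View pics/top0.png

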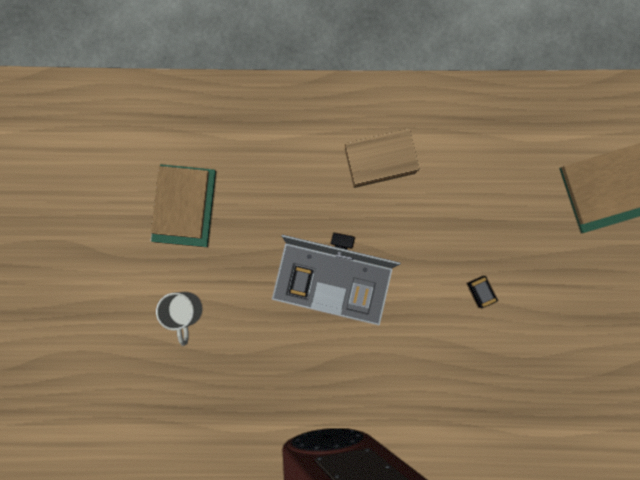

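View pics/scene0.png

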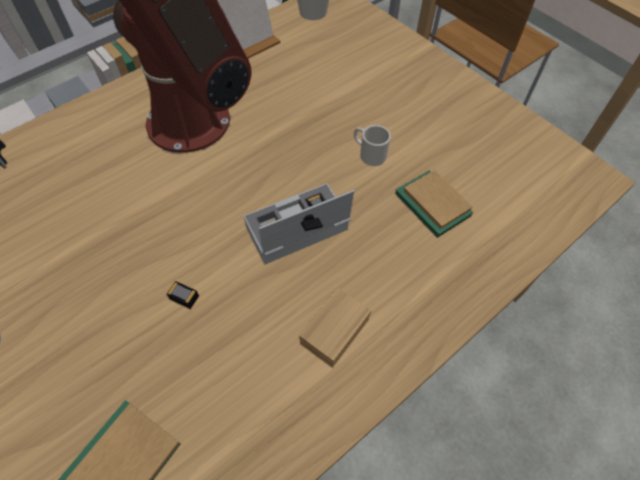

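Top view: the case is at about (335,280) px, yawed about -0.24. The empty bay with brass stripes is on the case's -y side at (361,296), the fitted pack at (301,281), the loose pack at (483,291) and the mug at (180,310). The scene view agrees, with the knob on the far face of the hatch. Next I'll look with the wrist camera.

```bash
cat >> h.py <<'E'
def down(a): # tool pointing down, jaw (tool y) axis at world angle a
    y=np.array([np.cos(a),np.sin(a),0]); z=np.array([0,0,-1.]); return np.column_stack([np.cross(y,z),y,z])
E
python3 - <<'E'
from h import *
s=get_state(); R=np.array(s['ee_rot']); c=cam('wrist')
o=-c[2].T@c[3]; print('cam in tool',(R.T@(o-s['tool_pos'])).round(3)); print((c[2]@R).round(3)); print(c[0].round(0), R.round(2))
def look(p,a,tag,names):
    reach(p,down(a)); c=cam('wrist'); im=grab_frame('wrist'); cv2.imwrite(f'pics/{tag}.png',im)
    out={}
    for k in names:
        r=place_of('wrist',k)
        if r: out[k]=ray(c,px(r[0])); print(tag,k,px(r[0]).round(1),round(r[0]['conf'],2))
    t=trace('wrist',names[0])
    if t: np.save(f'pics/{tag}_mask.npy',t[0]['mask']); print('mask',t[0]['conf'],t[0]['mask'].sum())
    np.savez(f'pics/{tag}_cam.npz',K=c[0],D=c[1],R=c[2],t=c[3]); return out
def both(A,B):
    for k in A:
        if k in B: X,e=tri([A[k],B[k]]); print(k,X.round(4),np.round(e,4))
n1=['pack_center']
a=np.arctan2(R[1,1],R[0,1])
A=look([.44,-.30,.22],a,'p1',n1); B=look([.49,-.24,.22],a,'p2',n1); both(A,B)
n2=['bay_mouth','old_pack_center','case','frame_edge','hatch_hinge','hatch_edge','tongue_tip','knob_grip']
A=look([.42,-.06,.30],a,'c1',n2); B=look([.42,.04,.30],a,'c2',n2); both(A,B)
print(get_state()['time'])
E
python3 -c "
import cv2,numpy as np
a=[cv2.imread(f'pics/{k}.png') for k in('p1','p2','c1','c2')]
cv2.imwrite('pics/m1.png',cv2.resize(np.vstack([np.hstack(a[:2]),np.hstack(a[2:])]),(800,600)))"
```

```text
cam in tool [ 0.077  0.001 -0.144]
[[ 0.     1.    -0.   ]
 [-0.954  0.    -0.301]
 [-0.301  0.     0.954]]
[[394.   0. 323.]
 [  0. 394. 235.]
 [  0.   0.   1.]] [[ 0.97  0.23 -0.  ]
 [ 0.23 -0.97  0.  ]
 [ 0.   -0.   -1.  ]]
p1 pack_center [343.5 144.9] 0.72
mask 0.64 3470
p2 pack_center [390.9 215.4] 0.7
mask 0.97 3325
pack_center [ 0.4898 -0.3079  0.0042] [0.0014 0.0014]
c1 bay_mouth [318.6 127. ] 0.63
c1 old_pack_center [195.7  66.2] 0.95
c1 case [268.1  89.8] 0.62
c1 frame_edge [240.4 137.5] 0.58
c1 hatch_hinge [291.1  20.1] 0.86
mask 0.57 1609
c2 bay_mouth [422.8 153.5] 0.65
c2 old_pack_center [297.2  88.7] 0.66
c2 case [362.5 111.5] 0.86
c2 frame_edge [341.5 161.4] 0.95
c2 hatch_hinge [400.5  48.6] 0.96
c2 hatch_edge [444.3   3.8] 0.77
c2 tongue_tip [458.2  54.4] 0.78
mask 0.64 1657
bay_mouth [ 0.4805 -0.0438  0.0646] [0.0007 0.0007]
old_pack_center [0.5095 0.0872 0.025 ] [0.0007 0.0007]
case [0.5041 0.0162 0.0055] [0.0005 0.0005]
frame_edge [0.4533 0.0283 0.0488] [0.0003 0.0003]
hatch_hinge [0.565  0.001  0.0514] [0.0003 0.0003]
6.975
```

View pics/m1.png

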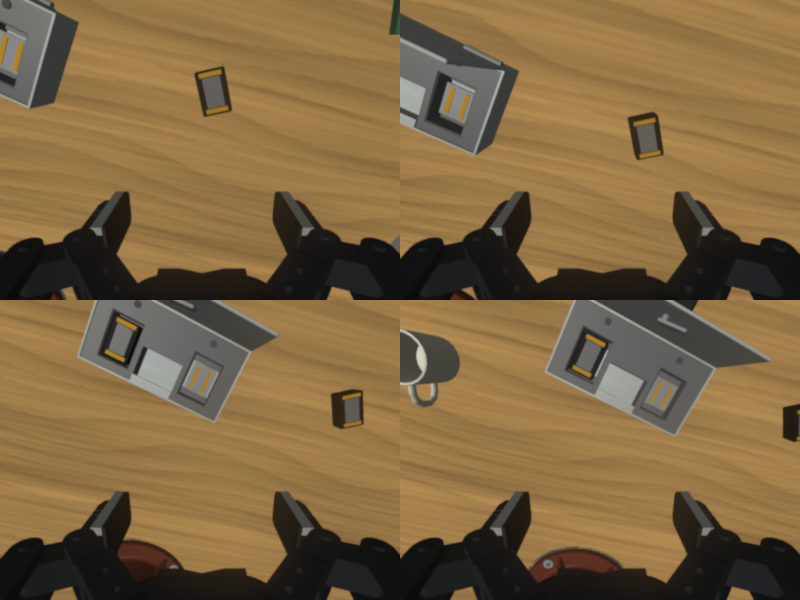

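Wrist views show the pack at about (212,92) in panel 1 and the bay stripes at (200,380) in panel 3. Next I'll fit models of known shape for pack yaw and case pose.

```bash
cat >> h.py <<'E'
from scipy.optimize import least_squares, minimize
def load(tag):
    d=np.load(f'pics/{tag}_cam.npz'); return d['K'],d['D'],d['R'],d['t']
def Rz(a): return np.array([[np.cos(a),-np.sin(a),0],[np.sin(a),np.cos(a),0],[0,0,1]])
def box(p,size,z):
    s=np.array([[i,j,k] for i in(-.5,.5) for j in(-.5,.5) for k in(0,1)])*size+[0,0,z]
    return s@Rz(p[2]).T+[p[0],p[1],0]
def fit_box(views,p0,size,z=0): # views: (cam,mask)
    def cost(p):
        s=0
        for c,m in views:
            h=cv2.convexHull(proj(c,box(p,size,z)).astype(np.float32))
            q=np.zeros((480*1,640*1),np.uint8); cv2.fillConvexPoly(q,np.round(h*16).astype(np.int32),1,shift=4)
            s+=1-(m&(q>0)).sum()/(m|(q>0)).sum()
        return s
    best=min((minimize(cost,[p0[0],p0[1],a],method='Nelder-Mead',options=dict(initial_simplex=np.array([[p0[0],p0[1],a],[p0[0]+.006,p0[1],a],[p0[0],p0[1]+.006,a],[p0[0],p0[1],a+.25]]),xatol=1e-5,fatol=1e-5)) for a in np.arange(0,3.1,.4)),key=lambda r:r.fun)
    return best.x,best.fun
PTS={'bay_mouth':[-.01,-.065,.052],'old_pack_center':[-.01,.065,.037],'frame_edge':[-.053,0,.051],'hatch_hinge':[.06,0,.055],'case':[0,0,0]}
RIM=np.array([[-.06,-.115,.055],[-.06,.115,.055],[.06,.115,.055],[.06,-.115,.055]])
BAY=np.array([[-.043,-.088,.052],[-.043,-.042,.052],[.023,-.042,.052],[.023,-.088,.052]])
def cpt(p,X): return np.array(X)@Rz(p[2]).T+[p[0],p[1],0]
def fit_case(obs,p0=(.51,.015,-.235)): # obs: (cam,name,uv)
    f=lambda p: np.concatenate([(proj(c,cpt(p,PTS[k]))[0]-uv)/3 for c,k,uv in obs])
    r=least_squares(f,p0,loss='soft_l1'); return r.x,r.fun.reshape(-1,2)*3
E
python3 - <<'E'
from h import *
v=[(load(t),np.load(f'pics/{t}_mask.npy')) for t in('p1','p2')]
for q in (v,v[:1],v[1:]): print('pack',fit_box(q,[.49,-.305],[.06,.04,.03]))
P,_=fit_box(v,[.49,-.305],[.06,.04,.03])
W={'c1':dict(bay_mouth=[318.6,127],old_pack_center=[195.7,66.2],frame_edge=[240.4,137.5],hatch_hinge=[291.1,20.1],case=[268,89.8]),
'c2':dict(bay_mouth=[422.8,153.5],old_pack_center=[297.2,88.7],frame_edge=[341.5,161.4],hatch_hinge=[400.5,48.6],case=[362.5,111.5])}
obs=[(load(t),k,np.array(u)) for t in W for k,u in W[t].items()]
p,r=fit_case(obs); print('case',p.round(4)); print(r.round(1).tolist())
ims=[]
for t,c0 in (('c1',None),('c2',None),('p1',1),('p2',1)):
    im=cv2.imread(f'pics/{t}.png'); c=load(t)
    for q in (RIM,BAY): cv2.polylines(im,[np.round(proj(c,cpt(p,q))*16).astype(np.int32)],True,(0,0,255),1,cv2.LINE_AA,4)
    h=cv2.convexHull(proj(c,box(P,[.06,.04,.03],0)).astype(np.float32)); cv2.polylines(im,[np.round(h*16).astype(np.int32)],True,(0,255,0),1,cv2.LINE_AA,4)
    x,y={'c1':(100,0),'c2':(220,0),'p1':(240,60),'p2':(290,130)}[t]; w,hh=(320,240) if c0 is None else (160,120)
    ims.append(cv2.resize(im[y:y+hh,x:x+w],(400,300)))
cv2.imwrite('pics/ov1.png',np.vstack([np.hstack(ims[:2]),np.hstack(ims[2:])]))
E
```

```text
pack (array([ 0.49035707, -0.3055439 ,  0.44959679]), np.float64(0.12095044454986059))
pack (array([ 0.49031926, -0.30576818,  0.4557893 ]), np.float64(0.05270344074276356))
pack (array([ 0.49066444, -0.30596687,  0.43745239]), np.float64(0.06576728499156825))
case [ 0.5049  0.0162 -0.2314]
[[0.9, 0.7], [1.9, -1.5], [-0.6, 0.4], [-2.4, 1.1], [1.0, -1.1], [-2.0, -1.6], [4.7, 0.8], [0.1, -0.1], [-1.2, 0.7], [-0.5, -0.4]]
```

View pics/ov1.png

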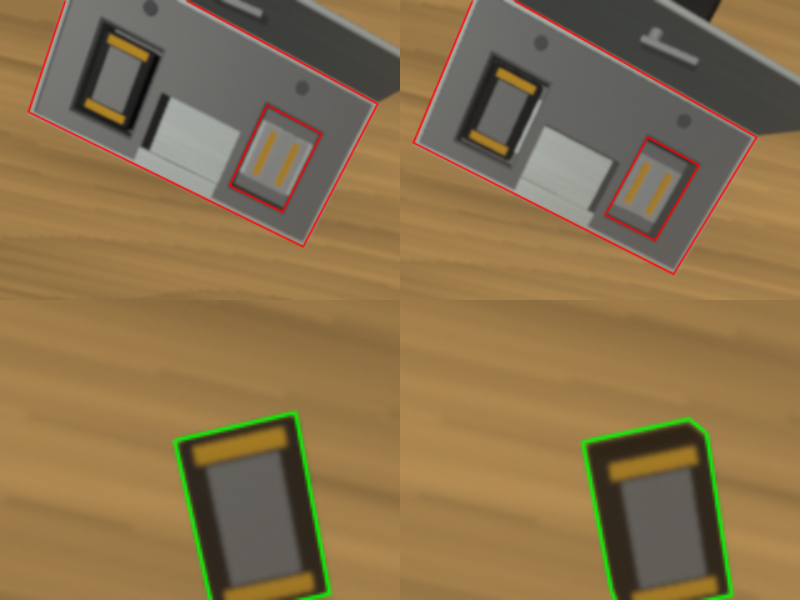

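Both overlays match the image closely, so these poses are good: case (0.505, 0.016, -0.231), pack (0.490, -0.3055, 0.45). Grasping now.

```bash
cat >> h.py <<'E'
CASE=np.array([.5049,.0162,-.2314])
E
python3 - <<'E'
from h import *
x,y,a=.4904,-.3056,.45
J=a-np.pi/2; JB=CASE[2]-np.pi/2; b=cpt(CASE,PTS['bay_mouth']); print(b)
g=solve_ik([x,y,.12],down(J)); print(np.round(g,2))
for A in(JB,JB+np.pi): print(A,np.round(solve_ik([b[0],b[1],.12],down(A)),2))
reach([x,y,.09],down(J)); move_linear([x,y,.014],rate=.1)
gripper_close(40); hold(.2); s=get_state(); print('w',s['grip_width'],s['tool_pos'],s['ft_force'])
move_linear([x,y,.13],rate=.15); print('w',get_state()['grip_width'],get_state()['ft_force'])
reach([b[0],b[1],.14],down(JB)); hold(.3)
s=get_state(); c=cam('wrist'); cv2.imwrite('pics/g1.png',grab_frame('wrist')); np.savez('pics/g1_cam.npz',K=c[0],D=c[1],R=c[2],t=c[3])
print(s['tool_pos'],s['q'],s['time'],s['ft_force'])
im=cv2.imread('pics/g1.png')
for q in (RIM,BAY): cv2.polylines(im,[np.round(proj(c,cpt(CASE,q))*16).astype(np.int32)],True,(0,0,255),1,cv2.LINE_AA,4)
h=box([b[0],b[1],CASE[2]],[.06,.04,.03],s['tool_pos'][2]-.014)
h=cv2.convexHull(proj(c,h).astype(np.float32)); cv2.polylines(im,[np.round(h*16).astype(np.int32)],True,(0,255,0),1,cv2.LINE_AA,4)
cv2.imwrite('pics/g1o.png',im)
E
```

```text
[ 0.48025941 -0.0447741   0.052     ]
[-0.68  0.47 -0.19  0.91  0.    2.01]
-1.8021963267948966 [-0.24  0.31 -0.45  0.82  0.    3.13]
1.3393963267948965 [-0.24  0.31 -0.45  0.82  0.   -0.01]
w 0.45659458846667395 [ 0.49060749 -0.30580199  0.0145261 ] [-0.39544328  1.22487171  5.05661123]
w 0.45814070941161494 [-0.2700245   0.00735965 -1.65392057]
[ 0.48037113 -0.04544768  0.13988422] [-2.45967378e-01  2.86789274e-01 -4.16221921e-01  8.67880280e-01
 -3.69789179e-05  3.12789604e+00] 12.3583 [-0.62741296 -0.2920541  -0.8607885 ]
```

View pics/g1o.png

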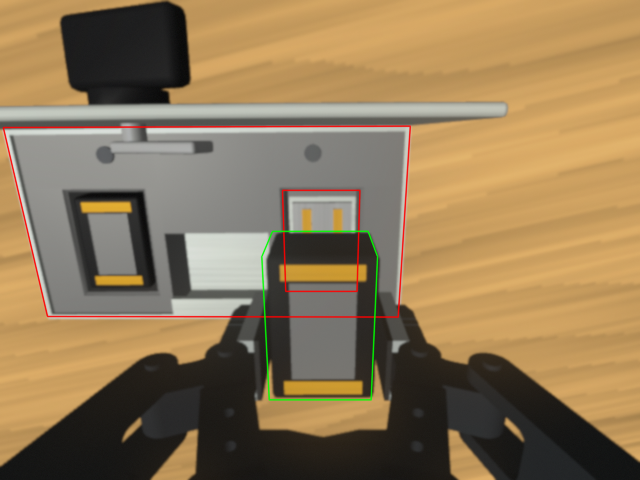

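The pack is held squarely, and the model overlay agrees within about 1 mm for both case and pack. Inserting.

```bash
python3 - <<'E'
from h import *
b=cpt(CASE,PTS['bay_mouth']); bx,by=b[0],b[1]+.0006
def st(m): s=get_state(); print(m,s['tool_pos'].round(4) if hasattr(s['tool_pos'],'round') else s['tool_pos'],np.round(s['ft_force'],1),round(s['grip_width'],3),round(s['time'],2)); return s
move_linear([bx,by,.095],rate=.1); st('above')
r=move_linear([bx,by,.0505],rate=.04,f_stop=5); s=st(r)
E
```

```text
above [ 0.4804 -0.0442  0.0952] [-0.5 -0.6 -1.4] 0.457 13.01
True [ 0.48   -0.0441  0.0507] [-1.1  0.1  8. ] 0.454 14.07
```

```bash
cat >> h.py <<'E'
def st(m):
    s=get_state(); print(m,np.round(s['tool_pos'],4),np.round(s['ft_force'],1),round(s['grip_width'],3),round(s['time'],2)); return s
E
python3 - <<'E'
from h import *
b=cpt(CASE,PTS['bay_mouth']); bx,by=b[0],b[1]+.0006
let_go(); move_linear([bx,by,.11],rate=.15); gripper_close(40); st('closed')
r=move_linear([bx,by,.072],rate=.12,f_stop=6); st(r)
r=move_linear([bx,by,.045],rate=.012,f_stop=22); st(r); hold(.5); st('hold')
r=move_linear([bx,by,.045],rate=.012,f_stop=12); st(r); hold(.2)
move_linear([bx,by,.12],rate=.2)
# look from a bit back
q=cpt(CASE,[-.10,-.03,0]); reach([q[0],q[1],.24],down(CASE[2]-np.pi/2)); c=cam('wrist')
im=grab_frame('wrist'); np.savez('pics/f1_cam.npz',K=c[0],D=c[1],R=c[2],t=c[3]); cv2.imwrite('pics/f1.png',im)
for k in('tongue_tip','hatch_edge','hatch_hinge','knob_grip','pack_center','old_pack_center'):
    for r in place_of('wrist',k)[:2]: print(k,px(r).round(1),round(r['conf'],2))
print(get_state()['time'])
E
```

```text
closed [ 0.4803 -0.0442  0.11  ] [ 0.5 -0.4 -0.2] -0.001 15.92
False [ 0.4801 -0.0441  0.0721] [1.  0.3 0.4] 0.002 16.38
True [ 0.4803 -0.0442  0.052 ] [-1.9 -0.2  9.1] -0.001 17.93
hold [ 0.4803 -0.0442  0.052 ] [-1.4  0.6  7.8] 0.003 18.43
True [ 0.4803 -0.0442  0.0521] [-0.4 -0.1  7.4] -0.0 18.66
tongue_tip [  1.5 220.8] 0.19
pack_center [364.5  97.6] 0.76
old_pack_center [207.4  97.8] 0.57
24.7833
```

View pics/f1.png

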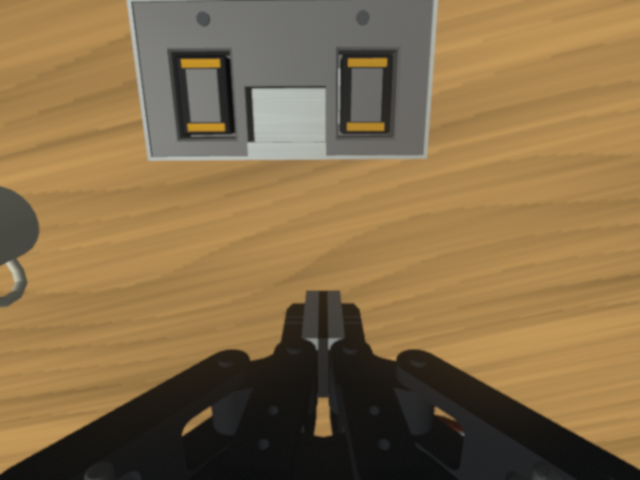

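The TCP ended at 0.052, which is deck height, and the picture shows both packs looking alike, at (207,98) and (365,98). The pack is flush. Now I'll push the hatch from behind along its arc.

```bash
python3 - <<'E'
from h import *
O=down(CASE[2]+np.pi/2)
def F(th,r=.10,n=.004,y=-.07):
    return cpt(CASE,[.06-r*np.cos(th)+n*np.sin(th)+.011,y,.055+r*np.sin(th)+n*np.cos(th)])
p=F(1.98); print(p); hi=p+[0,0,.105]
print(np.round(solve_ik(hi,O),2),np.round(solve_ik(p,O),2))
reach(hi,O); st('hi')
r=move_linear(p,rate=.2,f_stop=8); s=st(r)
if not r:
    for th in np.arange(1.8,-.01,-.2):
        r=move_linear(F(th,n=.004 if th>.3 else .008),rate=.08,f_stop=14); s=st(f'{th:.1f} {r}')
        if r: break
c=cam('wrist'); cv2.imwrite('pics/h1.png',grab_frame('wrist')); cv2.imwrite('pics/h1t.png',grab_frame('top'))
E
```

```text
[ 0.60025309 -0.078184    0.14515228]
[-0.25  0.44  0.11  1.25  0.   -0.02] [-0.25  0.5  -0.07  1.    0.   -0.02]
hi [ 0.6002 -0.0781  0.2502] [-0.2  0.2  0.5] 0.001 27.36
False [ 0.6008 -0.0783  0.1461] [0.3 0.1 0. ] -0.003 28.03
1.8 False [ 0.5844 -0.0744  0.1527] [ 1.5 -0.7 -0.4] -0.001 28.41
1.6 False [ 0.5649 -0.0698  0.1551] [ 0.4 -0.1 -0.5] 0.001 28.81
1.4 False [ 0.5453 -0.0652  0.1542] [-0.3  0.3  0.1] -0.002 29.21
1.2 False [ 0.5263 -0.0607  0.1496] [ 0.6 -0.4  0.1] 0.001 29.61
1.0 False [ 0.5087 -0.0566  0.1413] [ 0.2  0.8 -0.4] 0.0 30.01
0.8 False [ 0.493  -0.0529  0.1296] [ 0.2 -0.3 -0.1] 0.001 30.41
0.6 False [ 0.4799 -0.0498  0.1149] [ 0.5 -0.7 -0. ] -0.005 30.81
0.4 False [ 0.4698 -0.0474  0.0977] [-0.1 -0.9  0.6] 0.001 31.21
0.2 False [ 0.4641 -0.0461  0.0828] [-0.1 -0.2  0.4] -0.001 31.56
0.0 False [ 0.4607 -0.0453  0.0631] [-0.  -0.   0.3] -0.002 31.96
```

```bash
python3 -c "
import cv2,numpy as np
a=cv2.imread('pics/h1.png');b=cv2.imread('pics/h1t.png')[200:350,240:440]
cv2.imwrite('pics/h1m.png',np.hstack([cv2.resize(a,(400,300)),cv2.resize(b,(400,300))]))"
```

```text
(no output)
```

View pics/h1m.png

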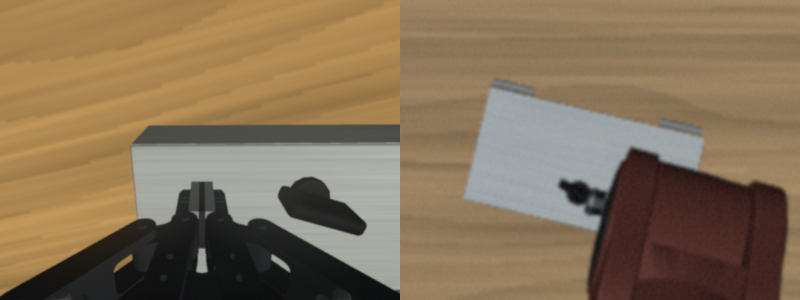

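The hatch is down and the wing is seen from above at about (325,210) in the left panel. Next I'll press to confirm it is shut, then measure the wing angle from above.

```bash
python3 - <<'E'
from h import *
O=down(CASE[2]+np.pi/2)
p=np.array(get_state()['tool_pos'])
r=move_linear([p[0],p[1],.053],rate=.03,f_stop=10); st(r)
move_linear([p[0],p[1],.16],rate=.25)
k=cpt(CASE,[-.026,0,.081]); OK=down(CASE[2]+np.pi)
# view with camera above knob: camera sits at tool x +.077, tilted
v=k+OK@np.array([-.095,0,0]); reach([v[0],v[1],.20],OK); hold(.1); let_go()
c=cam('wrist'); im=grab_frame('wrist'); np.savez('pics/k1_cam.npz',K=c[0],D=c[1],R=c[2],t=c[3]); cv2.imwrite('pics/k1.png',im)
r=place_of('wrist','knob_grip'); print([(px(q).round(1),q['conf']) for q in r[:2]], proj(c,k))
t=trace('wrist','knob'); m=t[0]['mask']; np.save('pics/k1_mask.npy',m); print(t[0]['conf'],m.sum())
# fit wing+boss silhouette over angle & xy
def model(p):
    w=box([p[0],p[1],p[2]],[.046,.010,.025],.066); th=np.linspace(0,6.28,30)
    bs=np.vstack([np.c_[p[0]+.013*np.cos(th),p[1]+.013*np.sin(th),0*th+z] for z in(.059,.066)])
    q=np.zeros((480,640),np.uint8)
    for X in(w,bs): cv2.fillConvexPoly(q,np.round(cv2.convexHull(proj(c,X).astype(np.float32))*16).astype(np.int32),1,shift=4)
    return q>0
f=lambda p:1-(m&model(p)).sum()/(m|model(p)).sum()
best=min((minimize(f,[k[0],k[1],CASE[2]-np.pi/2-a],method='Nelder-Mead',options=dict(initial_simplex=[[k[0],k[1],CASE[2]-np.pi/2-a],[k[0]+.005,k[1],CASE[2]-np.pi/2-a],[k[0],k[1]+.005,CASE[2]-np.pi/2-a],[k[0],k[1],CASE[2]-np.pi/2-a-.2]],xatol=1e-5,fatol=1e-5)) for a in(-.2,0,.3,.6)),key=lambda r:r.fun)
print(best.x,best.fun,'knob angle',CASE[2]-np.pi/2-best.x[2],'expected xy',k)
g=model(best.x).astype(np.uint8); cs,_=cv2.findContours(g,0,2); cv2.drawContours(im,cs,-1,(0,255,0),1)
cv2.polylines(im,[np.round(proj(c,cpt(CASE,RIM+[0,0,.004]))*16).astype(np.int32)],True,(0,0,255),1,cv2.LINE_AA,4)
cv2.imwrite('pics/k1o.png',im); st('')
E
```

```text
True [ 0.4617 -0.0456  0.059 ] [-3.   0.2 12.8] 0.002 32.33
[(array([325.9,  79.6]), 0.65)] [[323.7894441  81.3587774]]
0.77 1961
[ 0.47958161  0.021709   -2.10677579] 0.06934481109516977 knob angle 0.30457946444673634 expected xy [0.479593   0.02216285 0.081     ]
 [0.5014 0.1146 0.2   ] [ 0.3  0.5 -0.5] 0.997 35.06
```

View pics/k1o.png

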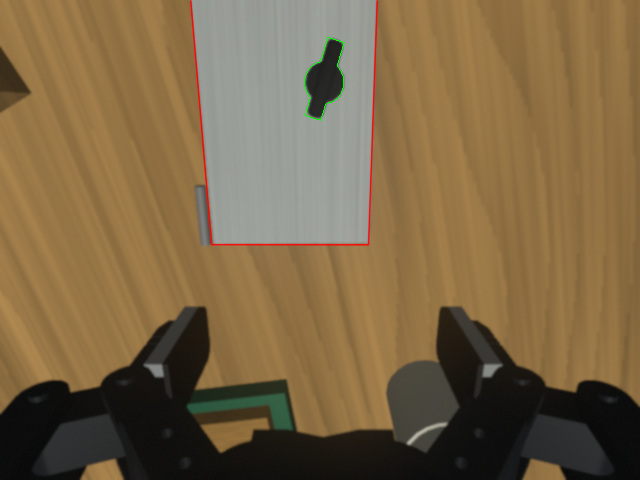

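The wing fit is good: knob angle 0.30, axis within 0.5 mm of where it should be, and the hatch top pressed at exactly 59 mm. Gripping and turning.

```bash
python3 - <<'E'
from h import *
k=cpt(CASE,[-.026,0,.081]); k[1]-=.0002; k0=.30
O=down(CASE[2]+np.pi-k0)
reach([k[0],k[1],.15],O); r=move_linear([k[0],k[1],.0725],rate=.1,f_stop=8); s=st(r); print(np.round(s['q'],3))
if not r:
    gripper_close(50); hold(.2); s=st('grip'); t0=np.array(s['ft_torque']); q=np.array(s['q']); print(t0)
    J0=q[5]
    for d in [.25,.5,.75,.95,1.05,1.1,1.15,1.18,1.21]:
        q[5]=J0+d; movej(q); hold(.1); s=get_state()
        tz=s['ft_torque'][2]-t0[2]; R=np.array(s['ee_rot']); print(d,round(tz,3),'k',round(CASE[2]+np.pi-np.arctan2(R[1,1],R[0,1]),3),np.round(s['ft_force'],1),round(s['time'],2))
        if abs(tz)>.5: break
E
```

```text
False [0.4801 0.0221 0.073 ] [-0.4 -1.  -0.2] 1.005 36.49
[-0.106  0.365 -0.511  0.694  0.    -1.146]
grip [0.4788 0.0224 0.0727] [-2.8  2.6  7.8] 0.098 37.37
[ 0.44881591  0.80087571 -0.05131707]
0.25 0.023 k 0.546 [-1.4  0.5  2.2] 37.82
0.5 0.093 k 0.795 [-1.8 -1.   2.8] 38.27
0.75 0.092 k 1.045 [-0.5 -1.6  3.3] 38.72
0.95 0.025 k 1.245 [-1.6 -2.2  4.4] 39.12
1.05 0.12 k 1.346 [-1.1 -5.   5. ] 39.48
1.1 0.032 k 1.398 [-1.  -4.1  5.6] 39.83
1.15 0.006 k 1.448 [-1.3 -5.2  5. ] 40.17
1.18 0.03 k 1.478 [-1.9 -5.5  6.1] 40.52
1.21 0.013 k 1.508 [-1.5 -4.5  5.7] 40.88
```

```bash
python3 - <<'E'
from h import *
s=get_state(); q=np.array(s['q']); J0=q[5]; print(s['ft_torque'][2],s['grip_width'])
for d in [.03,.06,.09,.12,.15]:
    q[5]=J0+d; movej(q); hold(.1); s=get_state(); R=np.array(s['ee_rot'])
    print(d,np.round(s['ft_torque'][2],3),'k',round(CASE[2]+np.pi-np.arctan2(R[1,1],R[0,1]),3),np.round(s['ft_force'],1))
    if abs(s['ft_torque'][2]+.05)>.4: break
let_go(); p=s['tool_pos']; move_linear([p[0],p[1],.16],rate=.2)
v=cpt(CASE,[-.17,0,.20]); O=down(CASE[2]+np.pi/2+np.pi) 
k=cpt(CASE,[-.026,0,.081])
R=np.array(get_state()['ee_rot']); v=k+R@np.array([-.095,0,0]); reach([v[0],v[1],.22],R); hold(.2)
c=cam('wrist'); im=grab_frame('wrist'); cv2.imwrite('pics/k2.png',im)
t=trace('wrist','knob'); m=t[0]['mask']; print(t[0]['conf'],m.sum())
def model(p):
    w=box(p,[.046,.010,.025],.066); th=np.linspace(0,6.28,30)
    bs=np.vstack([np.c_[p[0]+.013*np.cos(th),p[1]+.013*np.sin(th),0*th+z] for z in(.059,.066)])
    g=np.zeros((480,640),np.uint8)
    for X in(w,bs): cv2.fillConvexPoly(g,np.round(cv2.convexHull(proj(c,X).astype(np.float32))*16).astype(np.int32),1,shift=4)
    return g>0
f=lambda p:1-(m&model(p)).sum()/(m|model(p)).sum()
def run(a):
    A=CASE[2]-np.pi/2-a; b=[k[0],k[1],A]
    return minimize(f,b,method='Nelder-Mead',options=dict(initial_simplex=[b,[k[0]+.005,k[1],A],[k[0],k[1]+.005,A],[k[0],k[1],A-.2]],xatol=1e-5,fatol=1e-5))
best=min(map(run,(.9,1.2,1.5)),key=lambda r:r.fun)
print(best.x,best.fun,'knob angle',CASE[2]-np.pi/2-best.x[2])
cs,_=cv2.findContours(model(best.x).astype(np.uint8),0,2); cv2.drawContours(im,cs,-1,(0,255,0),1)
cv2.polylines(im,[np.round(proj(c,cpt(CASE,RIM+[0,0,.004]))*16).astype(np.int32)],True,(0,0,255),1,cv2.LINE_AA,4)
cv2.imwrite('pics/k2o.png',im); st('')
E
```

```text
-0.03801523888033054 0.10422930390280936
0.03 0.011 k 1.537 [-1.  -4.5  4.9]
0.06 0.098 k 1.568 [-1.8 -4.3  5.8]
0.09 0.694 k 1.597 [-0.8 -3.4  4.9]
0.56 1725
[ 0.47928721  0.02127922 -3.38235208] 0.04679665738161565 knob angle 1.5801557499812755
 [ 0.5705 -0.0019  0.2195] [-0.5  0.  -0. ] 0.998 44.06
```

View pics/k2o.png

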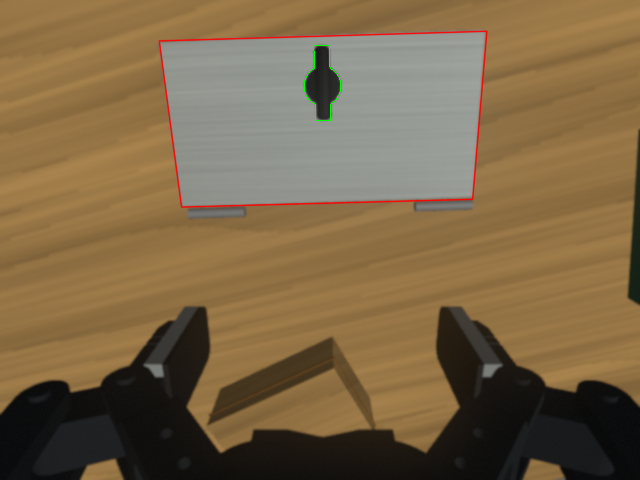

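The wing points straight to the front, the torque rose hard at the stop, the hatch outline sits on the shut model, and the gripper is clear. Handing in.

```bash
python3 -c "
from h import *
st('');sign_off()"
```

```text
[ 0.5705 -0.0019  0.2195] [-0.5  0.  -0. ] 0.998 44.06
the job is handed in; nothing more can be done
```

The job is done and handed in at 44 s of robot time: the loose pack is in the empty bay, the hatch is shut, and the wing knob is turned to its stop.

- **Pack:** it was set on the plate and pressed with closed fingertips until it stopped hard. The fingertips were then at 52.0 mm, which is deck height. A picture afterwards showed it level with the fitted pack.
- **Hatch:** it was swung shut from behind with the knob unlocked. Pressed with about 10 N, its top stood at 59.0 mm, which is fully shut. The knob then measured 0.30 rad.
- **Knob:** it was turned clockwise until the torque jumped to about 0.7 N m, then released. The last picture shows the wing pointing straight to the front, with the hatch outline matching the shut position.
- **Surroundings:** the gripper was clear of everything at hand-in. I felt no contact with the mug, books, wooden box or fitted pack, but I did not re-measure their positions.

Two checks did not agree:

- **Knob angle:** at the stop it measured about 1.58 rad, against the 1.45 given. I relied on the torque rise and the wing pointing straight to the front. The hidden tongue itself could not be seen.
- **First height estimates:** from the two wrist views, the pack centre came out at 4 mm and the bay mouth at 65 mm, against 15 and 52 mm expected. I used fits with the given sizes and heights instead, and contact with the plate and the deck later confirmed those heights.

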